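# Turn the sharpening stone over in its box

## Robot

A 7-joint arm with a two-finger parallel gripper is mounted at the origin on a cart in front of the work surface, level with it; the furniture and walls round the work are solid. World frame = base frame: x ahead of the robot, y to its left, z up, the work surface at z = 0. Lengths are in mm, angles in rad, forces in N, time in s.
With the tool pointing down it reaches from about 425 to 1025 mm from the base axis. Payload 9.4 kg.
Tool frame: the origin (TCP) lies at the very end of the fingers, on their centre line; the grasp point (between the pads) lies 19 mm behind it (arm.grasp_offset is the distance from the TCP to the grasp point, in mm); z points along the fingers, y is the direction in which the jaws open and shut (so a half turn about z gives the same grasp; the last joint's range is limited). The gripper opens to 93 mm and grips with 3 to 60 N. Pads are 15 mm wide; open, the fingers measure 128 mm over their backs; the gripper's body (75 mm by 188 mm) begins 65 mm behind the grasp point.
Start: joints at [1.212, 0.599, -0.003, 1.599, 0.002, 0.943, -0.08], TCP at [201.602, -696.406, 218.618] pointing down, gripper open.
Joint ranges: [-2.57, 2.57], [-0.35, 1.97], [-1.29, 1.29], [0.11, 2.56], [-1.05, 4.19], [0.11, 1.86], [-2.63, 2.63]. Speed limits (rad/s): [2.22, 2.22, 3.01, 3.01, 3.14, 3.14, 3.14].

## Interface

Orientations are given as a unit quaternion [w, x, y, z].
In Python, from rig import arm gives the robot as it stands. The module is installed in compiled form; this text tells all that it offers.
- The arm moves only by the tool carry_out, never from a script. Its argument "series" is a list that holds one entry, the list of rows, each a list of 5 numbers: the shift along the tool's x, y, z in cm, then the turn about the tool's z in rad, then the opening in per cent of the stroke, from 0 (shut) to 100 (fully open). A call has 1 to 20 rows; each row is the pose to reach, as a shift and turn from the pose commanded when the call began, along the tool's axes at that moment; what a row does not reach only later rows make up. A row lasts 1/10 s, in which the tool goes at most 50 mm and 8.59 degrees, less where a joint would pass 70% of its speed; a pose out of reach is approached as far as the arm can. A call with a gripper value outside its range is refused whole. The fingers move at their own pace and stop on an object; "newtons" is the grip in N (left out, the last holds). Time passes only in rows, so rows that repeat a pose let the fingers close. It gives the time, the measured TCP pose, the force and the opening at its end, in the units of the state.
- arm.get_obs(): the state, without advancing time (a new reading comes with each control period).
- arm.snapshot(name): name is "scene" or "top" or "wrist"; returns a dict with "color" (384x512x3 uint8, blue, green, red), "K" (3x3 intrinsics, pixels), "k1" (the pictures are not rectified: a ray, as slopes to the right and down, at radius r is drawn at 1 + k1 r^2 times it, then the intrinsics apply), "R" (3x3) and "t" (3): a world point X has camera coordinates R X + t; the wrist camera has in their place "mount" (4x4, takes a point from camera to tool coordinates, whose origin is the TCP and whose axes are the flange's). Camera axes: x right, y down, z forward; pixel columns grow to the right and rows downward; lengths in mm; the calibration is good to about 2 mm. A picture is of the moment at which its call begins: read the wrist's pose just before it. There is no depth.
- arm.close_job(): hands the job in, once; it reports no verdict.
The state is a dict: "t": time; "qpos": joint angles; "qd": joint speeds; "tau": joint torques, N m; "tool_pos": TCP position; "tcp_rot": TCP orientation; "force": force on the tool from outside, world axes, zero at the start; "torque": the same for the moment, N m; "width": finger opening in mm.
Only numpy, scipy, OpenCV 4.12 (cv2) and the standard library are available. Lean on these libraries where they do the work, as an engineer would, in place of code of your own. Each camera call takes 0.05 s, during which the arm holds its last target.

## Task

The two-sided sharpening stone is needed with its fine, cream side up. Pinch its wooden box so that the loose lid stays on, take it off the wire stand, turn it over and lay it on its lid lengthways in the middle of the rubber mat; then lift the dark bottom half off and set it flat on the bare worktop, leaving the stone seated in the lid. The stone must not come out of the lid at any time, and the mug must be left where it is.

Things in the scene. Friction and masses are not known exactly. Their poses are not given: they have to be found in the camera images.
- bottom_half_center (a point): Centre of the bottom half of the stone box: dark wooden trough, 66 (x) x 168 (y) x 19.5 (z) mm, loose, 120 g. Its z points from its flat outer face (four cork spots) to its mouth; cavity 10.5 mm deep. It starts under the stone, outer face against the stand's wires. The closed box is 39 mm thick, outer face to outer face (along z), with a 1 mm gap between the halves.
- stone_center (a point): Centre of the sharpening stone, 47 (x) x 150 (y) x 22 (z) mm, loose, about 420 g: coarse grey half on its +z side, fine cream half on its -z side. It sits 10.5 mm deep in each box half with 1.5 mm of play all round; it alone keeps the halves in line, nothing fastens them. In the closed box it is 20 mm from the bottom half's outer face and 19 mm from the lid's.
- lid_center (a point): Centre of the lid: pale wooden trough, 66 (x) x 168 (y) x 18.5 (z) mm, loose, 100 g. Its z points out of its flat outer face, which has a brass dot; its mouth looks along -z, cavity 10.5 mm deep. At the start the z axes of lid, stone and bottom half all point obliquely up, out of the stand's slope, and their y along the box; once turned over all three z point straight down.
- stand: Wire drying stand, fixed, 132 x 122 x 76 mm; origin on the worktop under the box. Two bent wires, at y = +58 and -58 mm in its frame, hold the box on a 50 degree slope falling to its own +x (roughly to the robot's left), lid looking up and to +x. The box's long axis is its y; the lower long side rests on hooks, the upper one stands bare. Between the wires fingers have free room above and behind.
- mat: Dark blue-green ribbed rubber mat, fixed, 130 (x) x 230 (y) x 4 (z) mm; origin at the centre of its underside, on the worktop; its long side, its own y, lies roughly along the robot's line of sight.
- mug_center (a point): Centre, half-way up, of a spotted mug that stands beyond the work, 93 mm high. Leave it alone.

How it is judged (in metres and radians):
On the way:
1. the closed box lies upside down on its lid on the mat, stone inside (angle between each of lid_center, bottom_half_center's own z axis and vertical above 3 rad and z of stone_center in the frame of lid_center between -0.0128 and -0.0065 m and z of bottom_half_center in the frame of lid_center above -0.0235 m and height (world z) of lid_center below 0.0175 m and horizontal distance between lid_center and mat below 0.03 m), for 0.2 s.
At the end, for the whole second after the job is handed in: The lid lies outer face down on the mat, centres within 30 mm, long sides within 0.25 rad; the stone is seated in it to 3 mm, cream side up; the dark bottom half lies flat on the bare worktop, either way up, touching neither mat nor lid; all at rest (angle between each of lid_center, stone_center's own z axis and vertical above 3 rad and z of stone_center in the frame of lid_center between -0.0128 and -0.0065 m and height (world z) of lid_center below 0.0175 m and horizontal distance between lid_center and mat below 0.03 m and angle between the y axis of lid_center and the y axis of mat, either way round below 0.25 rad and horizontal distance between bottom_half_center and lid_center above 0.08 m and contact force between bottom_half and mat below 0.05 N and contact force between bottom_half and lid below 0.05 N and height (world z) of bottom_half_center below 0.015 m and linear speed of each of bottom_half, stone below 0.02 m/s).
It fails at once if the stone came out of the lid (distance between stone_center and lid_center above 0.02 m).
It fails at once if the bottom half was parted from the stone before the box was turned over (distance between stone_center and bottom_half_center above 0.03 m and angle between stone_center's own z axis and vertical below 2.6 rad).
It fails at once if the mug was shifted (distance of mug_center from where it was at the start of the episode above 0.03 m).
It also fails if it takes over 59 s, if anything falls off the work surface, if the arm or the gripper's body presses on something with over 40 N, if the wrist force passes 120 N, or if a joint passes its speed limit or range.

## Working session

There is one attempt and no reset: what is moved stays moved. The work goes in short steps, Python scripts to look and compute and a tool call to move; the robot and the scene stay as the last step left them, time stands still between calls to the robot, and variables do not carry over. Pictures are saved under pics/ and viewed, and the job is handed in when it is done.

Besides the shell and the picture viewer there is one more tool, called after ">>>" as name([rows], argument=value, ...), one row to a line, values as JSON. carry_out: Moves the arm, as the interface text tells. Its arguments: {"type":"object","properties":{"series":{"type":"array"},"newtons":{"type":"number"}},"required":["series"]}

```bash
ls; mkdir -p pics; cat > h.py <<'E'
import numpy as np, cv2
from rig import arm
from scipy.spatial.transform import Rotation as Ro
def snap(n,f):
    o=arm.get_obs(); s=arm.snapshot(n); cv2.imwrite('pics/'+f+'.png',s['color'])
    np.save('pics/'+f+'.npy',{'s':s,'o':o},allow_pickle=True); return s,o
def load(f): 
    d=np.load('pics/'+f+'.npy',allow_pickle=True).item(); return d['s'],d['o']
def Rt(s,o):
    if 'R' in s: return np.array(s['R']),np.array(s['t']).ravel()
    q=o['tcp_rot']; Rw=Ro.from_quat([q[1],q[2],q[3],q[0]]).as_matrix()
    M=np.array(s['mount']); Rc=Rw@M[:3,:3]; c=Rw@M[:3,3]+np.array(o['tool_pos'])
    return Rc.T,-Rc.T@c
def ray(s,o,px):
    R,t=Rt(s,o);K=np.array(s['K']);k=float(s['k1'])
    d=np.array([(px[0]-K[0,2])/K[0,0],(px[1]-K[1,2])/K[1,1]]); u=d.copy()
    for _ in range(50): u=d/(1+k*(u@u))
    v=R.T@np.array([u[0],u[1],1]); return -R.T@t, v/np.linalg.norm(v)
def onz(s,o,px,z):
    c,v=ray(s,o,px); return c+v*(z-c[2])/v[2]
def tri(l):
    A=np.zeros((3,3));b=np.zeros(3)
    for s,o,px in l:
        c,v=ray(s,o,px);P=np.eye(3)-np.outer(v,v);A+=P;b+=P@c
    X=np.linalg.solve(A,b); res=[np.linalg.norm((np.eye(3)-np.outer(v,v))@(X-c)) for c,v in [ray(*q) for q in l]]
    return X,res
def proj(s,o,X):
    R,t=Rt(s,o);K=np.array(s['K']);k=float(s['k1'])
    c=R@np.array(X)+t; u=c[:2]/c[2]; u=u*(1+k*(u@u)); return K[0,0]*u[0]+K[0,2],K[1,1]*u[1]+K[1,2]
E
python3 - <<'E'
from h import *
o=arm.get_obs(); print(o, arm.grasp_offset)
for n in ['scene','top','wrist']:
    s,o=snap(n,n+'0'); print(n,np.round(Rt(s,o)[0],3).tolist(),(-Rt(s,o)[0].T@Rt(s,o)[1]).round(),s['K'][0][0])
q=o['tcp_rot'];print(Ro.from_quat([q[1],q[2],q[3],q[0]]).as_matrix().round(4))
E
```

```text
pics
{'t': 0.0, 'qpos': array([ 1.21228524,  0.60010134, -0.00254954,  1.6001245 ,  0.00180984,
        0.94292426, -0.07976731]), 'qd': array([ 4.94297252e-04,  1.92819574e-03, -7.43669762e-04, -2.73549940e-05,
       -1.41915283e-05,  3.29873014e-03,  2.02035220e-05]), 'tau': array([-4.20523002e-04, -7.65064216e+01,  1.49693158e+00, -2.52342242e+01,
       -5.24331769e-02,  1.68883736e-02,  9.82188112e-05]), 'tool_pos': array([ 201.46488704, -695.93042242,  217.77899858]), 'tcp_rot': array([-7.56180113e-04,  9.90081753e-01,  1.40490275e-01, -1.81571040e-04]), 'force': array([-0.51271047,  1.15108915, -0.47301783]), 'torque': array([0.00210894, 0.00694006, 0.04538738]), 'width': 93.17644205307998} 18.8
scene [[0.982, -0.186, 0.023], [-0.08, -0.531, -0.844], [0.169, 0.827, -0.537]] [  437. -1016.   727.] 475.00664330995085
top [[-0.038, -0.999, 0.0], [-0.978, 0.037, -0.206], [0.206, -0.008, -0.978]] [ 436.  -11. 1035.] 400.3141265198398
wrist [[0.278, -0.961, -0.002], [-0.925, -0.268, 0.27], [-0.26, -0.074, -0.963]] [ 273. -676.  384.] 279.17646187676183
[[ 9.605e-01  2.782e-01 -5.000e-04]
 [ 2.782e-01 -9.605e-01  1.200e-03]
 [-2.000e-04 -1.300e-03 -1.000e+00]]
```

View pics/scene0.png

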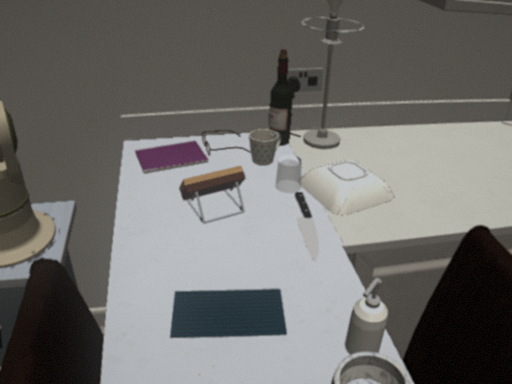

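View pics/top0.png

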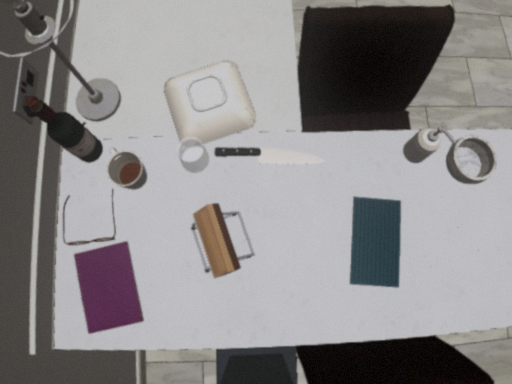

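View pics/wrist0.png

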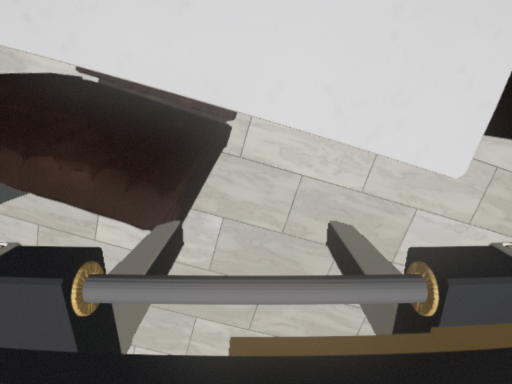

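```bash
python3 - <<'E'
import cv2
a=cv2.imread('pics/scene0.png')[155:230,165:260];b=cv2.imread('pics/top0.png')[190:290,180:265]
cv2.imwrite('pics/c1.png',cv2.resize(a,None,fx=8,fy=8,interpolation=cv2.INTER_CUBIC)[:600,:800])
cv2.imwrite('pics/c2.png',cv2.resize(b,None,fx=6,fy=6,interpolation=cv2.INTER_CUBIC))
E
```

```text
(no output)
```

View pics/c1.png

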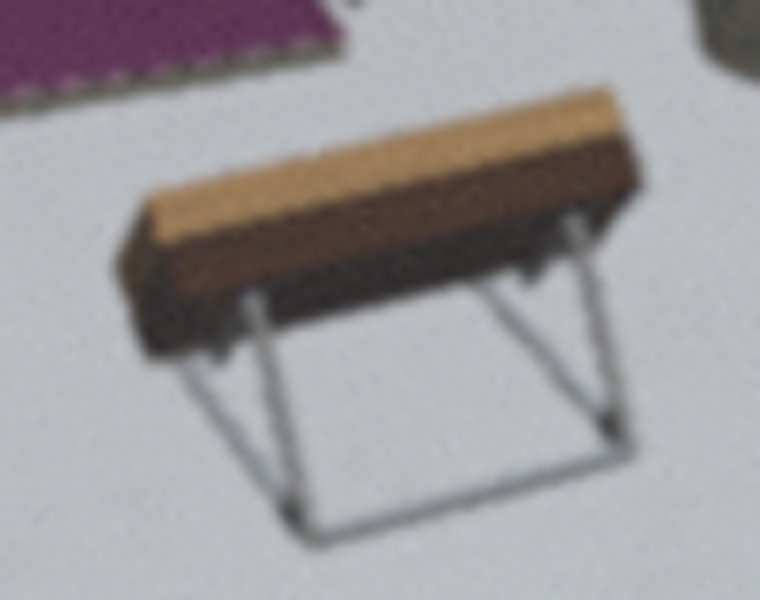

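View pics/c2.png

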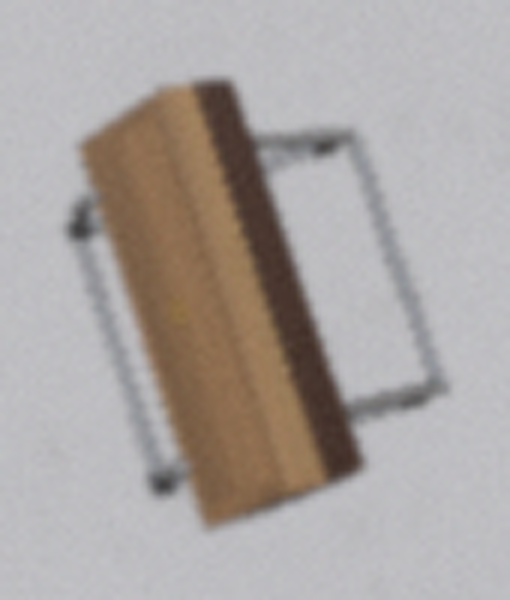

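```bash
cat > m1.py <<'E'
from h import *
S=load('scene0');T=load('top0')
sc=lambda p:(p[0]/8+165-.44,p[1]/8+155-.44); tp=lambda p:(p[0]/6+180-.42,p[1]/6+190-.42)
P={}
for n,a,b in [('lidfar',(608,88),(165,88)),('midfar',(622,135),(193,82)),('botfar',(642,185),(233,82)),('lidnear',(152,195),(283,492)),('midnear',(158,242),(328,479)),('botnear',(172,295),(364,466))]:
    X,r=tri([(*S,sc(a)),(*T,tp(b))]); P[n]=X; print(n,X.round(1),np.round(r,1))
for a,b in [('lidfar','lidnear'),('midfar','midnear'),('botfar','botnear')]:
    d=P[a]-P[b]; print(np.linalg.norm(d),np.degrees(np.arctan2(d[1],d[0])),((P[a]+P[b])/2).round(1))
# lid lower edge in top
for p in [(80,150),(208,526)]: print('lower',onz(*T,tp(p),40).round(1))
# stand feet
for p in [(352,130),(443,388),(78,228),(160,485)]: print('foot',onz(*T,tp(p),3).round(1))
for p in [(632,452),(315,543)]: print('footS',onz(*S,sc(p),3).round(1))
# mat
for f,q in (('top',T),('scene',S)):
    im=q[0]['color'];hsv=cv2.cvtColor(im,cv2.COLOR_BGR2HSV)
    m=cv2.inRange(hsv,(80,60,20),(105,255,140)); cs,_=cv2.findContours(m,0,2);c=max(cs,key=cv2.contourArea)
    box=cv2.approxPolyDP(c,5,True)[:,0]; print(box.tolist(),cv2.contourArea(c))
    W=np.array([onz(*q,p,4) for p in box]);print(W.round(1).tolist(),W.mean(0),[np.linalg.norm(W[i]-W[i-1]).round(1) for i in range(len(W))])
E
python3 m1.py
```

```text
lidfar [616.7  97.  104.7] [0.7 0.7]
midfar [620.6  87.3  91.7] [0.1 0.1]
botfar [623.6  72.2  80.3] [1.5 1.5]
lidnear [459.   54.6 101.2] [2.2 2.2]
midnear [461.5  37.6  93.6] [0.2 0.2]
botnear [465.4  23.9  81.7] [0.8 0.8]
163.31893455846907 15.053718514921764 [537.8  75.8 102.9]
166.64199089267623 17.350875252555134 [541.   62.4  92.7]
165.3644521709397 16.964642091144814 [544.5  48.   81. ]
lower [603.2 140.9  40. ]
lower [445.4  90.1  40. ]
foot [613.9  27.5   3. ]
foot [500.6  -8.    3. ]
foot [575.2 147.7   3. ]
foot [463.6 113.9   3. ]
footS [615.   27.5   3. ]
footS [504.5  -8.6   3. ]
[[355, 198], [351, 282], [397, 285], [399, 202]] 3805.5
[[637.1, -282.8, 4.0], [418.9, -254.5, 4.0], [404.3, -374.9, 4.0], [621.6, -402.1, 4.0]] [ 520.48024214 -328.586218      4.        ] [np.float64(120.3), np.float64(220.1), np.float64(121.3), np.float64(219.0)]
[[279, 291], [176, 292], [172, 336], [285, 333]] 4673.0
[[640.5, -288.9, 4.0], [420.2, -257.1, 4.0], [405.9, -379.6, 4.0], [625.8, -407.0, 4.0]] [ 523.12520606 -333.14761499    4.        ] [np.float64(119.1), np.float64(222.6), np.float64(123.3), np.float64(221.6)]
```

```bash
cat >> h.py <<'E'
def to(xyz,yaw=None):
    """print tool-frame shift in cm to world TCP xyz, and turn to world angle (deg) of tool y"""
    o=arm.get_obs(); q=o['tcp_rot']; R=Ro.from_quat([q[1],q[2],q[3],q[0]]).as_matrix()
    d=R.T@(np.array(xyz)-o['tool_pos'])/10; cur=np.degrees(np.arctan2(R[1,1],R[0,1]))
    tr=0 if yaw is None else -np.radians((yaw-cur+180)%360-180)
    print('shift cm',d.round(2),'turn',round(tr,3),'| pos',np.round(o['tool_pos'],1),'tooly',round(cur,2),'w',round(o['width'],1),'F',np.round(o['force'],1),'t',o['t'])
E
python3 - <<'E'
from h import *
to((536.3,77.7,220),-72.9)
E
```

```text
shift cm [ 53.68 -65.01  -0.13] turn -0.017 | pos [ 201.5 -696.1  218. ] tooly -73.85 w 93.3 F [ 0.1 -1.1 -0.2] t 0.15
```

>>> carry_out([
  [[3.2,-3.9,-3,0,100],[6.4,-7.8,-3,0,100],[9.6,-11.7,-3,0,100],[12.8,-15.6,-3,-0.017,100],[16,-19.5,-3,-0.017,100],[19.2,-23.4,-3,-0.017,100],[22.4,-27.3,-3,-0.017,100],[25.6,-31.2,-3,-0.017,100],[28.8,-35.1,-3,-0.017,100],[32,-39,-3,-0.017,100],[35.2,-42.9,-3,-0.017,100],[38.4,-46.8,-3,-0.017,100],[41.6,-50.7,-3,-0.017,100],[44.8,-54.6,-3,-0.017,100],[48,-58.5,-3,-0.017,100],[51.2,-62.4,-3,-0.017,100],[53.7,-65,-3,-0.017,100],[53.7,-65,-3,-0.017,100],[53.7,-65,-3,-0.017,100],[53.7,-65,-3,-0.017,100]],
], newtons=15)

```text
t: 2.15
tool_pos: [536.0, 76.1, 248.3]
tcp_rot: [0.0, 0.989, 0.148, -0.001]
force: [0.1, -0.3, 0.7]
width: 93.1
```

```bash
python3 - <<'E'
from h import *
s,o=snap('wrist','w1'); s,o=snap('top','t1'); to((536.3,77.7,66),-72.9)
E
```

```text
shift cm [ 0.08 -0.21 18.26] turn -0.002 | pos [536.2  75.6 248.6] tooly -73.01 w 93.1 F [-0.2 -0.7  0.1] t 2.25
```

View pics/w1.png

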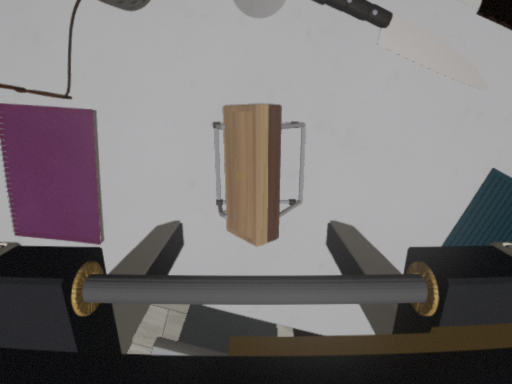

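```bash
python3 - <<'E'
from h import *
s,o=load('w1')
for X in [(616.7,97,104.7),(620.6,87.3,91.7),(623.6,72.2,80.3),(459,54.6,101.2),(461.5,37.6,93.6),(465.4,23.9,81.7)]: print(np.round(proj(s,o,X),1))
im=s['color'][90:260,190:320]; cv2.imwrite('pics/c3.png',cv2.resize(im,None,fx=3.5,fy=3.5,interpolation=cv2.INTER_CUBIC))
E
```

```text
[257.7 104.5]
[267. 104.]
[279.8 105.7]
[252.7 243.1]
[266.2 242.3]
[276.8 238.4]
```

View pics/c3.png

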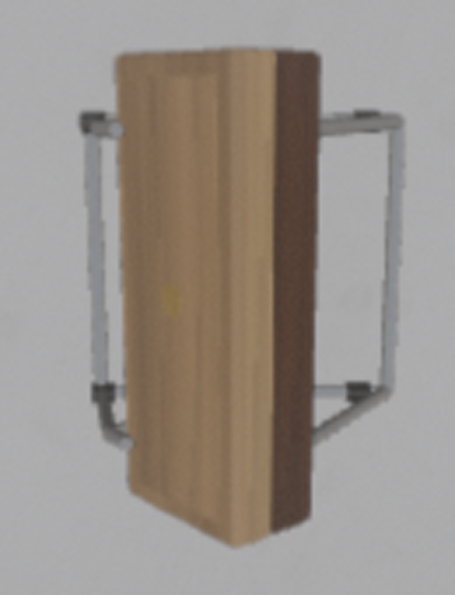

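>>> carry_out([
  [[0.1,-0.1,3,0,100],[0.1,-0.1,6,0,100],[0.1,-0.1,9,0,100],[0.1,-0.1,12,0,100],[0.1,-0.1,14,0,100],[0.1,-0.1,16,0,100],[0.1,-0.1,17.5,0,100],[0.1,-0.1,18.2,0,100],[0.1,-0.1,18.2,0,100],[0.1,-0.1,18.2,0,90],[0.1,-0.1,18.2,0,80],[0.1,-0.1,18.2,0,75],[0.1,-0.1,18.2,0,70],[0.1,-0.1,18.2,0,68]],
], newtons=12)

```text
t: 3.65
tool_pos: [537.9, 77.4, 67.0]
tcp_rot: [0.001, 0.989, 0.148, 0.0]
force: [2.5, -5.8, 1.6]
width: 64.3
```

```bash
python3 - <<'E'
from h import *
s,o=snap('scene','s2'); to((536.3,77.7,66),-72.9)
im=s['color'][60:240,130:290]; cv2.imwrite('pics/c4.png',cv2.resize(im,None,fx=3.3,fy=3.3,interpolation=cv2.INTER_CUBIC))
snap('wrist','w2')
E
```

```text
shift cm [-0.15 -0.1   0.1 ] turn -0.001 | pos [538.   77.2  67. ] tooly -72.95 w 63.7 F [ 2.4 -5.8  1.6] t 3.7
```

View pics/c4.png

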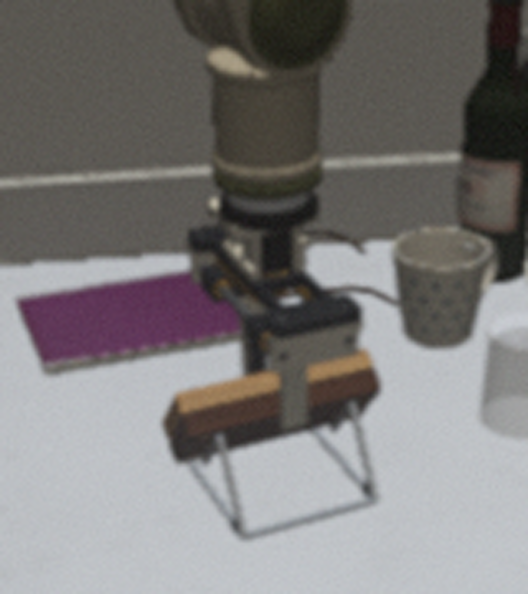

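View pics/w2.png

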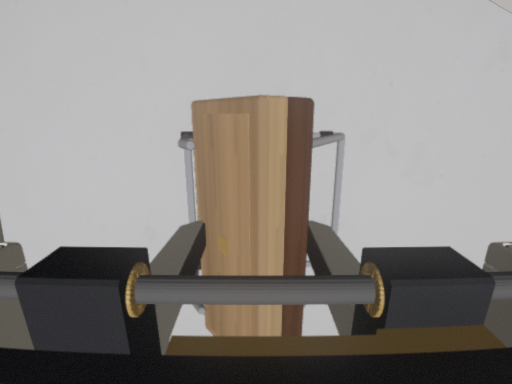

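>>> carry_out([
  [[-0.1,-0.3,0,0,66],[-0.1,-0.6,0,0,64],[-0.1,-0.9,0,0,62],[-0.1,-1.2,0,0,60],[-0.1,-1.5,0,0,57],[-0.1,-1.5,0,0,57]],
], newtons=15)

```text
t: 4.35
tool_pos: [536.0, 84.6, 68.7]
tcp_rot: [0.004, 0.989, 0.145, 0.002]
force: [8.8, -28.9, 19.7]
width: 72.6
```

```bash
python3 - <<'E'
from h import *
s,o=snap('scene','s3'); to((536.3,77.7,66),-72.9)
im=s['color'][140:240,150:270]; cv2.imwrite('pics/c5.png',cv2.resize(im,None,fx=5,fy=5,interpolation=cv2.INTER_CUBIC))
snap('wrist','w3')
E
```

```text
shift cm [-0.17  0.65  0.28] turn -0.007 | pos [536.1  84.4  68.7] tooly -73.32 w 72.5 F [ 10.  -28.6  20.6] t 4.4
```

View pics/c5.png

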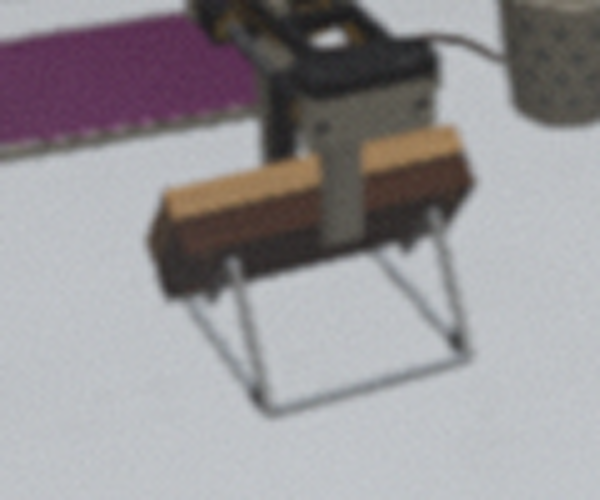

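View pics/w3.png

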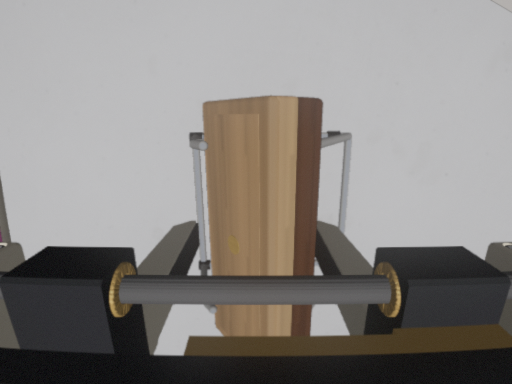

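>>> carry_out([
  [[0,0.5,0,0,80],[0,1,0,0,80],[0,1.6,0,0,80],[0,1.6,0.2,0,75],[0,1.6,0.2,0,66],[0,1.6,0.2,0,60],[0,1.6,0.2,0,50],[0,1.6,0.2,0,40],[0,1.6,0.2,0,40]],
], newtons=25)

```text
t: 5.35
tool_pos: [536.6, 77.1, 65.0]
tcp_rot: [0.0, 0.989, 0.149, -0.0]
force: [-0.8, -3.7, 8.3]
width: 61.3
```

```bash
python3 - <<'E'
from h import *
s,o=snap('scene','s4'); to((536.3,77.7,66),-72.9)
im=s['color'][140:240,150:270]; cv2.imwrite('pics/c6.png',cv2.resize(im,None,fx=5,fy=5,interpolation=cv2.INTER_CUBIC))
snap('wrist','w4')
E
```

```text
shift cm [-0.   -0.07 -0.1 ] turn 0.0 | pos [536.5  77.1  65. ] tooly -72.89 w 61.2 F [ 0.2 -4.   8. ] t 5.4
```

View pics/c6.png

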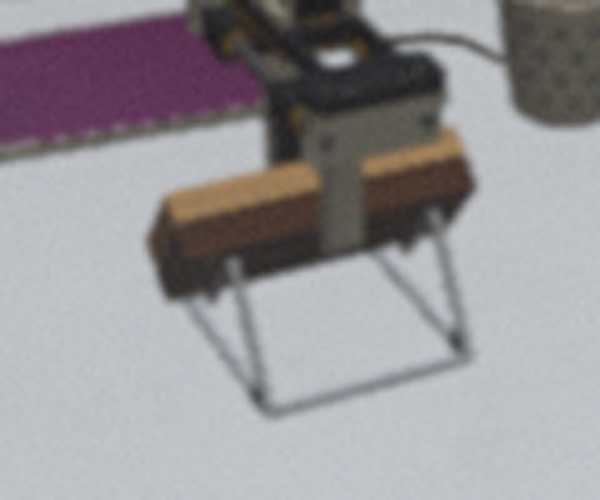

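View pics/w4.png

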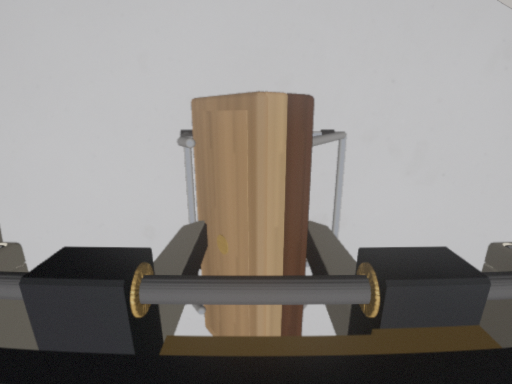

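>>> carry_out([
  [[0,0,0,0,30],[0,0.15,-0.2,0,30],[0,0.3,-0.4,0,30],[0,0.5,-0.6,0,30],[0,0.65,-0.8,0,30],[0,0.8,-1,0,30],[0,0.8,-1,0,30]],
], newtons=40)

```text
t: 6.15
tool_pos: [537.9, 73.5, 74.6]
tcp_rot: [-0.002, 0.989, 0.151, -0.0]
force: [-4.5, 8.9, 4.5]
width: 55.0
```

```bash
python3 - <<'E'
from h import *
s,o=snap('scene','s5'); to((536.3,77.7,66),-72.9)
im=s['color'][140:240,150:270]; cv2.imwrite('pics/c7.png',cv2.resize(im,None,fx=5,fy=5,interpolation=cv2.INTER_CUBIC))
snap('wrist','w5')
E
```

```text
shift cm [-0.03 -0.45  0.86] turn 0.004 | pos [537.9  73.5  74.6] tooly -72.67 w 54.7 F [-3.9  8.7  4.7] t 6.2
```

View pics/c7.png

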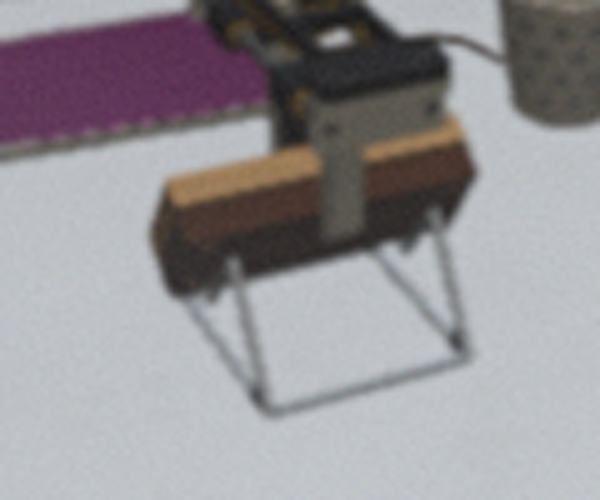

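View pics/w5.png

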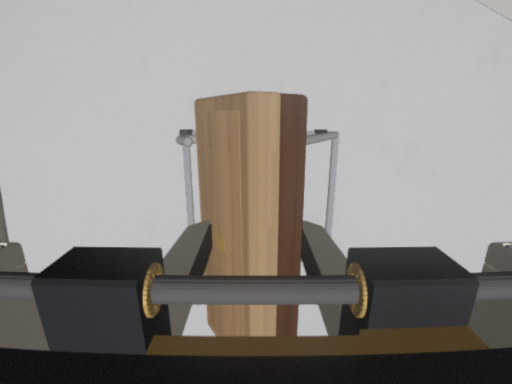

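>>> carry_out([
  [[0,-0.1,-0.2,0,30],[0,-0.2,-0.4,0,30],[0,-0.3,-0.6,0,30],[0,-0.4,-0.8,0,30],[0,-0.5,-1,0,30],[0,-0.6,-1.2,0,30],[0,-0.6,-1.2,0,30]],
], newtons=40)

```text
t: 6.95
tool_pos: [536.7, 76.3, 86.6]
tcp_rot: [-0.0, 0.989, 0.149, -0.0]
force: [-2.9, 6.0, -1.3]
width: 45.8
```

```bash
python3 - <<'E'
from h import *
s,o=snap('scene','s6'); to((536.3,77.7,66),-72.9)
im=s['color'][140:240,150:270]; cv2.imwrite('pics/c8.png',cv2.resize(im,None,fx=5,fy=5,interpolation=cv2.INTER_CUBIC))
snap('wrist','w6')
E
```

```text
shift cm [ 0.   -0.14  2.06] turn 0.001 | pos [536.7  76.3  86.6] tooly -72.82 w 46.1 F [-1.6  6.4 -1.1] t 7.0
```

View pics/c8.png

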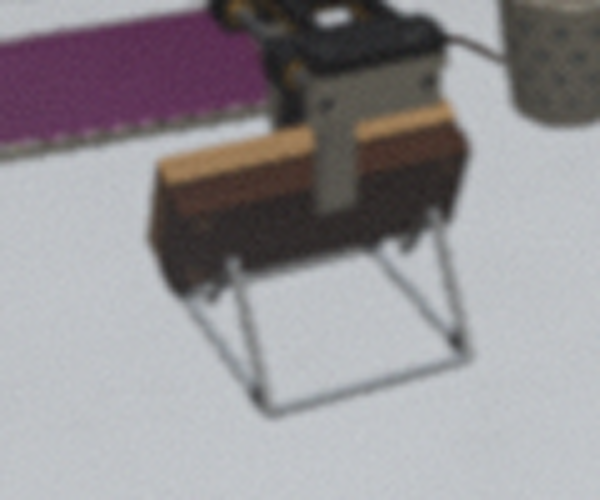

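View pics/w6.png

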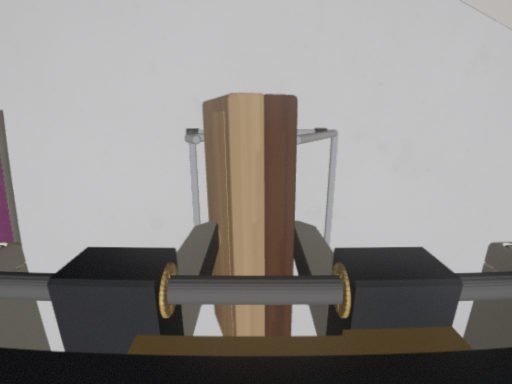

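>>> carry_out([
  [[0,-0.2,-0.2,0,30],[0,-0.4,-0.4,0,30],[0,-0.6,-0.6,0,30],[0,-0.8,-0.8,0,30],[0,-1,-1.1,0,30],[0,-1.2,-1.4,0,30],[0,-1.4,-1.8,0,30],[0,-1.4,-2.2,0,30],[0,-1.4,-2.2,0,30]],
], newtons=40)

```text
t: 7.95
tool_pos: [533.3, 88.2, 109.3]
tcp_rot: [0.0, 0.989, 0.149, 0.0]
force: [0.6, -5.6, -3.7]
width: 39.5
```

```bash
python3 - <<'E'
from h import *
s,o=snap('scene','s7'); to((536.3,77.7,66),-72.9)
im=s['color'][140:240,150:270]; cv2.imwrite('pics/c9.png',cv2.resize(im,None,fx=5,fy=5,interpolation=cv2.INTER_CUBIC))
snap('wrist','w7')
E
```

```text
shift cm [-0.01  1.09  4.3 ] turn -0.0 | pos [533.2  88.2 109. ] tooly -72.93 w 39.4 F [ 1.2 -5.2 -5.3] t 8.0
```

View pics/c9.png

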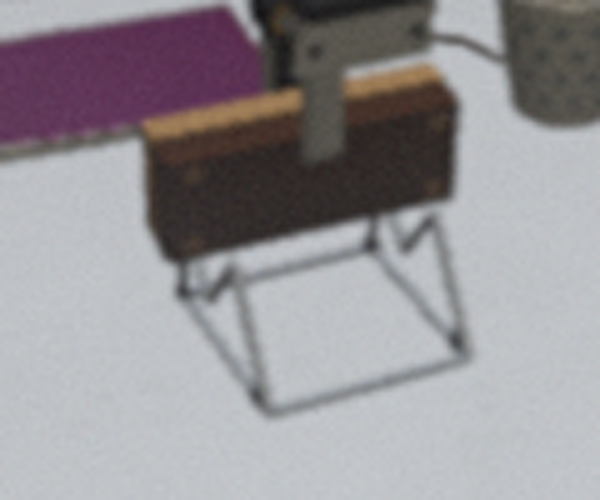

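View pics/w7.png

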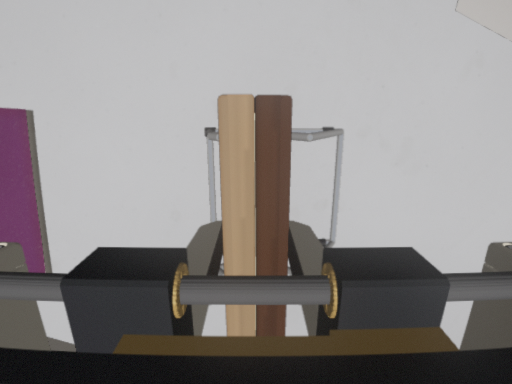

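>>> carry_out([
  [[0,0,-2,0,30],[0,0,-4,0,30],[0,0,-6,0,30],[0,0,-8,0,30],[0,0,-9,0,30],[0,0,-9,0,30]],
])

```text
t: 8.65
tool_pos: [533.7, 89.5, 199.7]
tcp_rot: [-0.0, 0.989, 0.149, 0.001]
force: [0.2, -0.0, -6.3]
width: 38.7
```

```bash
python3 - <<'E'
from h import *
s,o=snap('scene','s8'); to((525.0,-380.0,199),-97.4)
im=s['color'][90:210,150:270]; cv2.imwrite('pics/c10.png',cv2.resize(im,None,fx=5,fy=5,interpolation=cv2.INTER_CUBIC))
E
```

```text
shift cm [-14.61  44.59  -0.06] turn 0.428 | pos [533.2  89.2 198.7] tooly -72.86 w 38.9 F [ 0.   0.3 -5.8] t 8.7
```

View pics/c10.png

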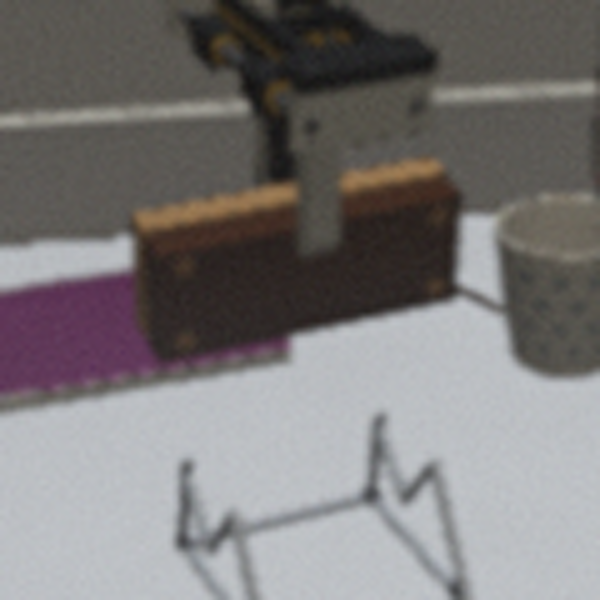

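```bash
python3 - <<'E'
from h import *
to((522.0,-375.0,120),-97.4)
E
```

```text
shift cm [-14.76  44.03   7.84] turn 0.428 | pos [533.2  89.2 198.7] tooly -72.86 w 38.9 F [ 0.   0.3 -5.8] t 8.7
```

>>> carry_out([
  [[-0.3,1,0,0,30],[-1,3,0,0.03,30],[-2,6,0,0.06,30],[-3,9,0,0.09,30],[-4,12,0,0.12,30],[-5,15,0,0.15,30],[-6,18,0,0.18,30],[-7,21,0,0.21,30],[-8,24,0,0.24,30],[-9,27,0,0.27,30],[-10,30,1,0.3,30],[-11,33,2,0.33,30],[-12,36,3,0.36,30],[-13,39,4,0.39,30],[-14,41.5,5,0.41,30],[-14.5,43,6,0.42,30],[-14.8,44,7,0.428,30],[-14.8,44,7.8,0.428,30],[-14.8,44,7.8,0.428,30]],
])

```text
t: 10.6
tool_pos: [520.8, -373.5, 119.0]
tcp_rot: [-0.001, 0.998, -0.064, -0.001]
force: [0.4, 0.2, -5.8]
width: 39.2
```

```bash
python3 - <<'E'
from h import *
s,o=snap('scene','s9'); snap('wrist','w9'); snap('top','t9'); to((522.0,-375.0,60),-97.4)
im=s['color'][150:350,130:330]; cv2.imwrite('pics/c11.png',cv2.resize(im,None,fx=3,fy=3,interpolation=cv2.INTER_CUBIC))
E
```

```text
shift cm [0.02 0.11 6.09] turn 0.002 | pos [ 521.9 -373.9  120.9] tooly -97.28 w 39.2 F [-0.4  0.1 -5.2] t 10.75
```

View pics/c11.png

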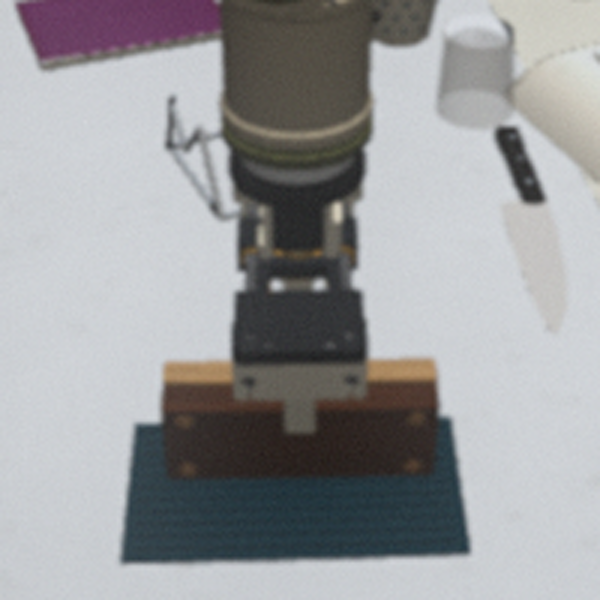

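View pics/w9.png

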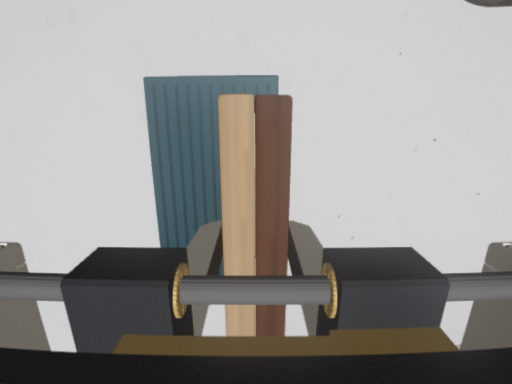

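>>> carry_out([
  [[0,0.1,1.5,0,30],[0,0.1,3,0,30],[0,0.1,4.5,0,30],[0,0.1,5.5,0,30],[0,0.1,6.2,0,30],[0,0.1,6.6,0,30],[0,0.1,6.9,0,30],[0,0.1,6.9,0,30]],
])

```text
t: 11.55
tool_pos: [521.1, -375.3, 52.9]
tcp_rot: [-0.0, 0.998, -0.064, -0.0]
force: [-4.0, 4.9, 7.1]
width: 38.9
```

```bash
python3 - <<'E'
from h import *
s,o=snap('scene','s10'); snap('wrist','w10'); to((522.0,-375.0,60),-97.4)
im=s['color'][230:350,150:310]; cv2.imwrite('pics/c12.png',cv2.resize(im,None,fx=5,fy=5,interpolation=cv2.INTER_CUBIC))
E
```

```text
shift cm [ 0.09 -0.04 -0.71] turn 0.001 | pos [ 521.1 -375.3   52.9] tooly -97.35 w 38.9 F [-3.9  4.3  7.5] t 11.65
```

View pics/c12.png

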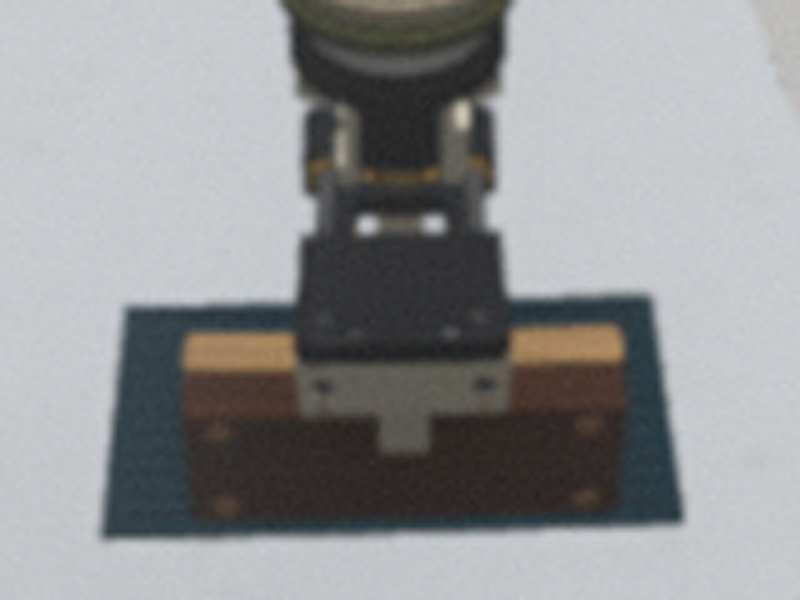

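View pics/w10.png

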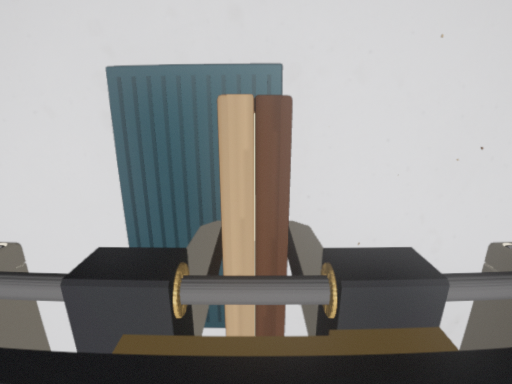

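>>> carry_out([
  [[0,0,-0.1,0,40],[0,0,-0.1,0,44],[0,0,-0.1,0,46],[0,0,0.1,0,47],[0,0,0.1,0,47]],
], newtons=20)

```text
t: 12.15
tool_pos: [521.5, -376.4, 50.5]
tcp_rot: [0.0, 0.998, -0.064, 0.0]
force: [0.6, 1.1, 0.0]
width: 43.4
```

```bash
python3 - <<'E'
from h import *
s,o=snap('scene','s11'); snap('wrist','w11'); to((522.0,-375.0,49),-97.4)
im=s['color'][230:350,150:310]; im=np.hstack([cv2.resize(im,None,fx=3,fy=3),cv2.resize(load('w11')[0]['color'][80:344:,180:340],None,fx=1.36,fy=1.36)[:360]]);cv2.imwrite('pics/c13.png',im)
E
```

```text
shift cm [ 0.04 -0.15  0.16] turn 0.0 | pos [ 521.4 -376.4   50.6] tooly -97.4 w 43.7 F [1.6 1.3 0.7] t 12.25Traceback (most recent call last):
  File "<stdin>", line 3, in <module>
    return _nx.concatenate(arrs, 1, dtype=dtype, casting=casting)
           ~~~~~~~~~~~~~~~^^^^^^^^^^^^^^^^^^^^^^^^^^^^^^^^^^^^^^^
ValueError: all the input array dimensions except for the concatenation axis must match exactly, but along dimension 0, the array at index 0 has size 360 and the array at index 1 has size 359
```

```bash
cat >> h.py <<'E'
def pair(sn,wn,out,roi=(230,350,150,310),wr=(80,350,120,390)):
    a=load(sn)[0]['color'][roi[0]:roi[1],roi[2]:roi[3]]; b=load(wn)[0]['color'][wr[0]:wr[1],wr[2]:wr[3]]
    r=lambda i:cv2.resize(i,(int(i.shape[1]*360/i.shape[0]),360),interpolation=cv2.INTER_CUBIC)
    im=np.hstack([r(a),r(b)]); 
    if im.shape[1]>800: im=im[:,:800]
    cv2.imwrite('pics/'+out+'.png',im)
E
python3 -c "
from h import *
pair('s11','w11','c13')"
```

```text
(no output)
```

View pics/c13.png

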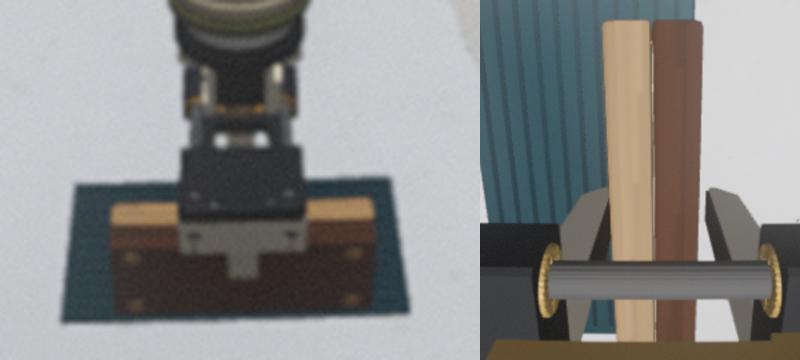

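>>> carry_out([
  [[0,-0.2,0.1,0,47],[0,-0.4,0.15,0,47.5],[0,-0.6,0.15,0,48],[0,-0.8,0.15,0,48],[0,-1,0.15,0,48.5],[0,-1.2,0.15,0,49],[0,-1.4,0.15,0,50],[0,-1.6,0.15,0,51],[0,-1.8,0.15,0,52],[0,-2,0.15,0,53],[0,-2,0.15,0,53]],
], newtons=20)

```text
t: 13.35
tool_pos: [524.5, -357.6, 50.0]
tcp_rot: [0.001, 0.998, -0.065, 0.001]
force: [-0.3, -6.3, 7.2]
width: 49.4
```

```bash
python3 - <<'E'
from h import *
s,o=snap('scene','s12'); snap('wrist','w12'); to((522.0,-375.0,49),-97.4)
pair('s12','w12','c14')
E
```

```text
shift cm [-0.02  1.76  0.1 ] turn -0.0 | pos [ 524.5 -357.6   50. ] tooly -97.42 w 49.4 F [-0.8 -6.4  7.3] t 13.45
```

View pics/c14.png

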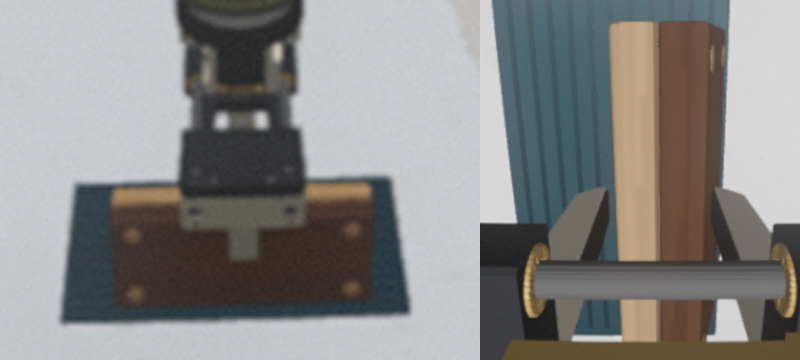

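>>> carry_out([
  [[0,-0.2,0,0,54],[0,-0.4,0,0,55],[0,-0.6,0,0,56.5],[0,-0.8,0,0,58],[0,-0.8,0,0,58]],
], newtons=20)

```text
t: 13.95
tool_pos: [525.9, -349.6, 50.3]
tcp_rot: [0.001, 0.998, -0.065, 0.002]
force: [-0.5, -5.0, 10.3]
width: 54.0
```

```bash
python3 - <<'E'
from h import *
s,o=snap('scene','s13'); snap('wrist','w13'); to((522.0,-375.0,49),-97.4)
pair('s13','w13','c15')
E
```

```text
shift cm [-0.07  2.56  0.13] turn -0.0 | pos [ 526.  -349.7   50.3] tooly -97.41 w 53.6 F [-0.5 -5.4  9.7] t 14.05
```

View pics/c15.png

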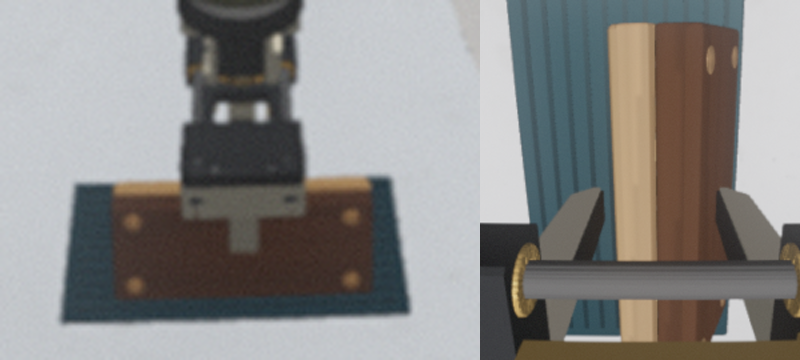

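>>> carry_out([
  [[0,-0.2,0,0,58],[0,-0.4,0,0,59],[0,-0.6,0,0,60],[0,-0.8,0,0,61],[0,-0.8,0,0,61]],
], newtons=20)

```text
t: 14.55
tool_pos: [526.1, -339.1, 49.2]
tcp_rot: [-0.001, 0.998, -0.064, 0.0]
force: [1.4, 2.0, -1.3]
width: 56.8
```

```bash
python3 - <<'E'
from h import *
s,o=snap('scene','s14'); snap('wrist','w14'); to((522.0,-375.0,49),-97.4)
pair('s14','w14','c16')
E
```

```text
shift cm [ 0.07  3.63 -0.03] turn 0.001 | pos [ 525.9 -338.9   48.7] tooly -97.33 w 57.1 F [1.  2.9 2. ] t 14.65
```

View pics/c16.png

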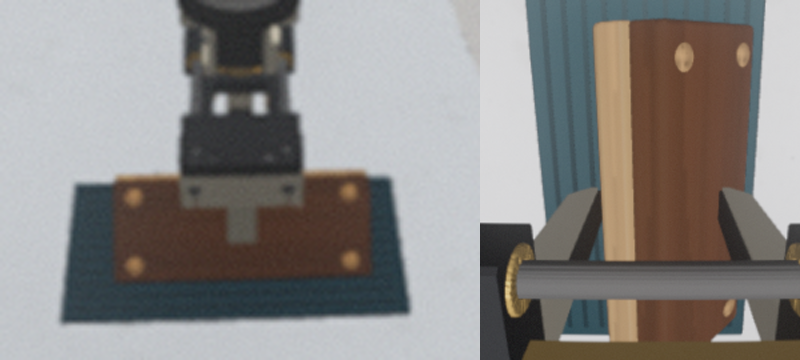

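>>> carry_out([
  [[0,-0.05,0.15,0,63],[0,-0.1,0.3,0,65],[0,-0.1,0.45,0,67],[0,-0.15,0.6,0,69],[0,-0.2,0.75,0,71],[0,-0.2,0.85,0,73],[0,-0.2,0.85,0,73]],
], newtons=20)

```text
t: 15.35
tool_pos: [526.0, -338.3, 40.4]
tcp_rot: [-0.0, 0.998, -0.064, -0.0]
force: [1.5, 4.5, 2.6]
width: 67.8
```

```bash
python3 - <<'E'
from h import *
s,o=snap('scene','s15'); snap('wrist','w15'); to((522.0,-375.0,49),-97.4)
pair('s15','w15','c17')
E
```

```text
shift cm [ 0.08  3.68 -0.86] turn 0.0 | pos [ 525.9 -338.4   40.4] tooly -97.4 w 68.2 F [0.6 3.8 2.3] t 15.45
```

View pics/c17.png

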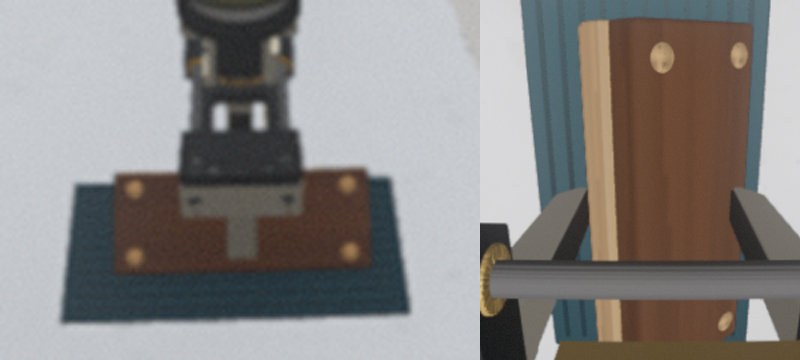

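>>> carry_out([
  [[0,-0.05,0.15,0,74],[0,-0.1,0.3,0,75],[0,-0.15,0.45,0,76.5],[0,-0.2,0.6,0,78],[0,-0.25,0.75,0,79.5],[0,-0.25,0.75,0,80]],
], newtons=20)

```text
t: 16.05
tool_pos: [526.0, -341.3, 34.4]
tcp_rot: [0.003, 0.998, -0.066, 0.001]
force: [-2.1, -7.1, 10.5]
width: 74.3
```

```bash
python3 - <<'E'
from h import *
s,o=snap('scene','s16'); snap('wrist','w16'); to((522.0,-375.0,49),-97.4)
pair('s16','w16','c18')
E
```

```text
shift cm [ 0.06  3.41 -1.43] turn -0.004 | pos [ 526.  -341.2   34.5] tooly -97.6 w 74.8 F [-2.3 -7.4 11.3] t 16.15
```

View pics/c18.png

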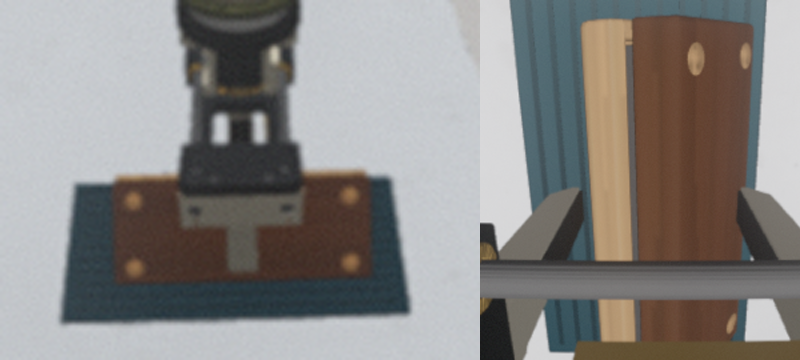

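>>> carry_out([
  [[0,0,-0.3,0,80],[0,0.1,-0.7,0,79],[0,0.1,-0.8,0,78],[0,0.1,-0.8,0,78]],
], newtons=20)

```text
t: 16.55
tool_pos: [525.9, -336.8, 40.9]
tcp_rot: [-0.0, 0.998, -0.064, -0.0]
force: [0.5, 1.9, -0.9]
width: 72.7
```

```bash
python3 - <<'E'
from h import *
s,o=snap('scene','s17'); snap('wrist','w17'); to((522.0,-375.0,49),-97.4)
pair('s17','w17','c19')
E
```

```text
shift cm [ 0.1   3.85 -0.83] turn 0.0 | pos [ 526.  -336.7   40.8] tooly -97.38 w 72.6 F [-0.1  1.3 -1.5] t 16.65
```

View pics/c19.png

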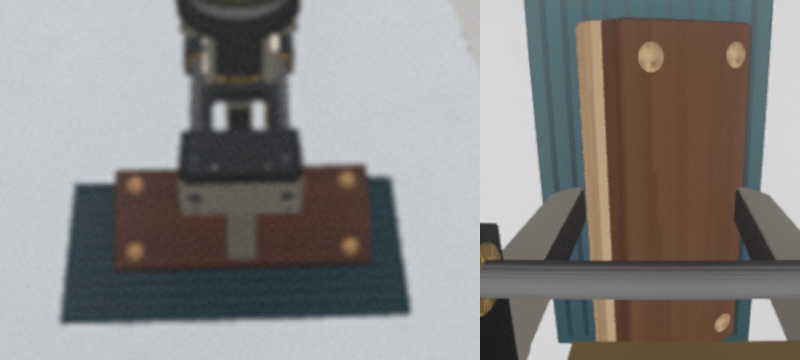

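```bash
python3 - <<'E'
from h import *
S=load('s17');W=load('w17')
im=W[0]['color'][85:130,180:340]; cv2.imwrite('pics/c20.png',cv2.resize(im,None,fx=5,fy=5,interpolation=cv2.INTER_CUBIC))
im=S[0]['color'][275:330,180:285]; cv2.imwrite('pics/c21.png',cv2.resize(im,None,fx=7,fy=7,interpolation=cv2.INTER_CUBIC))
E
```

```text
(no output)
```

View pics/c20.png

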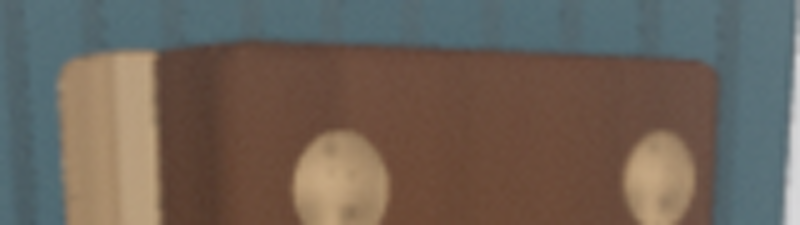

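View pics/c21.png

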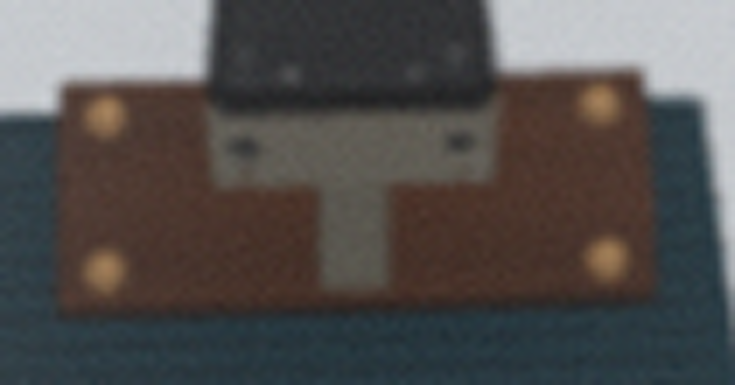

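```bash
python3 - <<'E'
from h import *
S=load('s17');W=load('w17')
sc=lambda p:(p[0]/7+180-.43,p[1]/7+275-.43); wp=lambda p:(p[0]/5+180-.4,p[1]/5+85-.4)
tp=W[1]['tool_pos']; L=np.array([.129,.992])
for n,a,b in [('cU',(600,103),(341,182)),('cL',(606,260),(660,178)),('Bt',(642,72),(248,42)),('B',(656,298),(717,58))]:
    X,r=tri([(*S,sc(a)),(*W,wp(b))]); print(n,X.round(1),np.round(r,1),'rel tool left',round((X-tp)[:2]@L,1),'Z',round(X[2]-4,1))
print(tp)
E
```

```text
cU [ 596.7 -343.2   67.3] [0.2 0.2] rel tool left 2.7 Z 63.3
cL [ 592.  -379.    41.4] [0.3 0.3] rel tool left -33.4 Z 37.4
Bt [ 610.3 -336.4   70.9] [0.1 0.1] rel tool left 11.2 Z 66.9
B [ 604.6 -388.4   33.6] [0.2 0.2] rel tool left -41.1 Z 29.6
[ 525.94147538 -336.75674085   40.8193941 ]
```

>>> carry_out([
  [[0,0.2,0,0,83],[0,0.45,0,0,88],[0,0.45,0,0,88],[0,0.45,0.2,0,88],[0,0.45,0.4,0,88],[0,0.45,0.6,0,88],[0,0.45,0.8,0,88],[0,0.45,0.9,0,88]],
], newtons=20)

```text
t: 17.45
tool_pos: [525.6, -341.6, 31.8]
tcp_rot: [0.0, 0.998, -0.065, -0.0]
force: [0.5, 2.6, -0.9]
width: 81.8
```

```bash
python3 - <<'E'
from h import *
s,o=snap('scene','s18'); snap('wrist','w18'); to((522.0,-375.0,49),-97.4)
pair('s18','w18','c22')
E
```

```text
shift cm [ 0.08  3.36 -1.71] turn -0.0 | pos [ 525.6 -341.6   31.9] tooly -97.4 w 82.0 F [ 1.6  2.3 -0.2] t 17.55
```

View pics/c22.png

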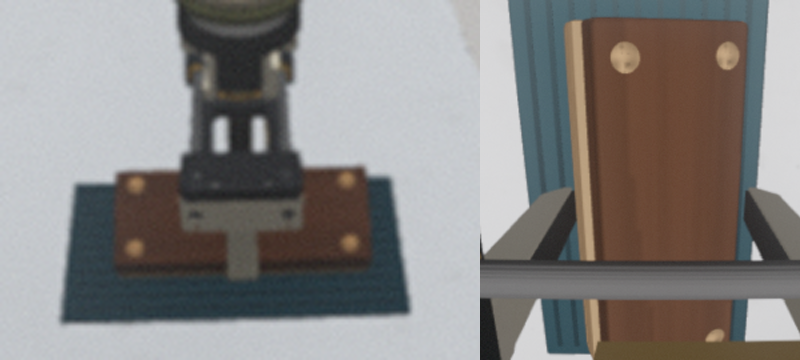

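>>> carry_out([
  [[0,-0.1,0.1,0,86],[0,-0.2,0.2,0,84],[0,-0.25,0.3,0,82],[0,-0.25,0.3,0,78],[0,-0.25,0.3,0,78]],
], newtons=8)

```text
t: 18.05
tool_pos: [526.0, -338.9, 29.3]
tcp_rot: [-0.0, 0.998, -0.064, 0.0]
force: [0.1, 4.3, 2.7]
width: 77.1
```

```bash
python3 - <<'E'
from h import *
s,o=snap('scene','s19'); snap('wrist','w19'); to((522.0,-375.0,49),-97.4)
pair('s19','w19','c23')
E
```

```text
shift cm [ 0.07  3.63 -1.97] turn 0.0 | pos [ 525.9 -338.9   29.3] tooly -97.39 w 77.1 F [0.6 4.3 3.5] t 18.15
```

View pics/c23.png

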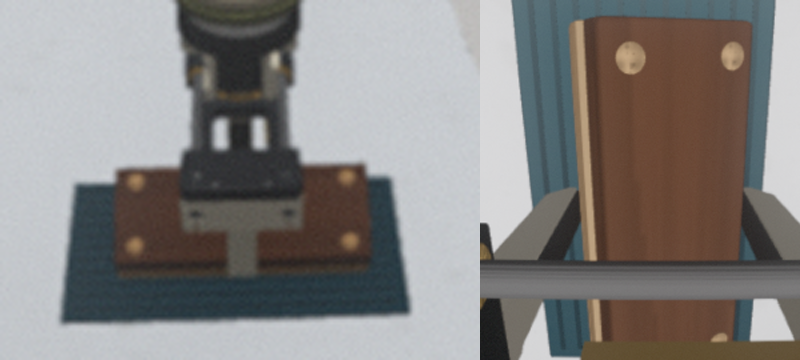

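>>> carry_out([
  [[0,0,0.2,0,74],[0,0,0.4,0,74],[0,0,0.6,0,74],[0,0,0.8,0,73],[0,0,0.8,0,73]],
], newtons=8)

```text
t: 18.65
tool_pos: [526.2, -338.9, 21.0]
tcp_rot: [-0.0, 0.998, -0.064, 0.0]
force: [1.6, 3.8, 2.0]
width: 75.3
```

```bash
python3 - <<'E'
from h import *
s,o=snap('scene','s20'); snap('wrist','w20'); to((522.0,-375.0,49),-97.4)
pair('s20','w20','c24')
E
```

```text
shift cm [ 0.05  3.62 -2.79] turn 0.0 | pos [ 526.2 -339.    21.1] tooly -97.39 w 75.5 F [1.2 4.9 2.2] t 18.75
```

View pics/c24.png

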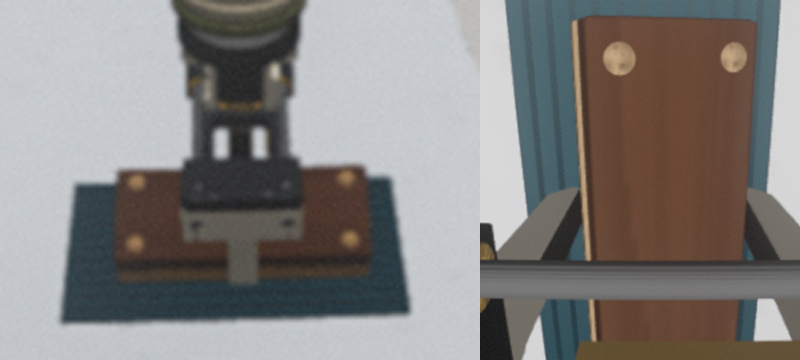

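>>> carry_out([
  [[0,0,0.2,0,72],[0,0,0.4,0,72],[0,0,0.6,0,71],[0,0,0.8,0,71],[0,0,1,0,70],[0,0,1,0,70]],
], newtons=8)

```text
t: 19.35
tool_pos: [525.8, -339.0, 10.9]
tcp_rot: [-0.0, 0.998, -0.064, -0.0]
force: [0.7, 4.5, 1.7]
width: 65.8
```

```bash
python3 - <<'E'
from h import *
s,o=snap('scene','s21'); snap('wrist','w21'); to((522.0,-375.0,49),-97.4)
pair('s21','w21','c25')
E
```

```text
shift cm [ 0.08  3.63 -3.8 ] turn 0.0 | pos [ 525.8 -338.9   11. ] tooly -97.39 w 66.0 F [1.1 3.7 1.1] t 19.45
```

View pics/c25.png

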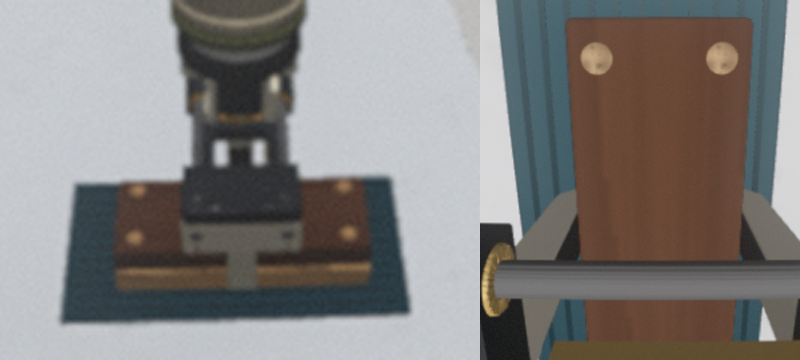

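>>> carry_out([
  [[0,0,0,0,75],[0,0,0,0,80],[0,0,0,0,85],[0,0,-0.6,0,85],[0,0,-1.2,0,85],[0,0,-1.8,0,85],[0,0,-1.8,0,85]],
], newtons=8)

```text
t: 20.15
tool_pos: [526.4, -339.5, 30.3]
tcp_rot: [0.0, 0.998, -0.065, 0.001]
force: [0.7, 0.9, -0.6]
width: 78.8
```

```bash
python3 - <<'E'
from h import *
s,o=snap('scene','s22'); snap('wrist','w22'); snap('top','t22'); to((522.0,-375.0,49),-97.4)
im=s['color'][265:345,160:300]; cv2.imwrite('pics/c26.png',cv2.resize(im,None,fx=5.5,fy=5.5,interpolation=cv2.INTER_CUBIC))
E
```

```text
shift cm [ 0.07  3.61 -1.97] turn -0.0 | pos [ 525.9 -339.1   29.3] tooly -97.4 w 79.4 F [-0.1  0.2 -0.5] t 20.3
```

View pics/c26.png

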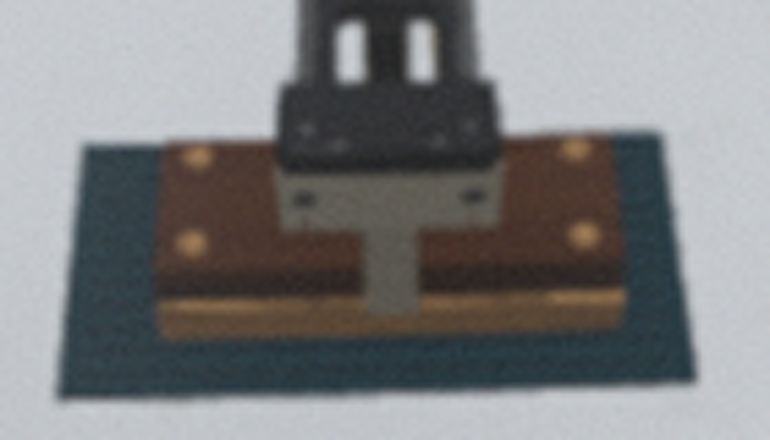

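View pics/w22.png

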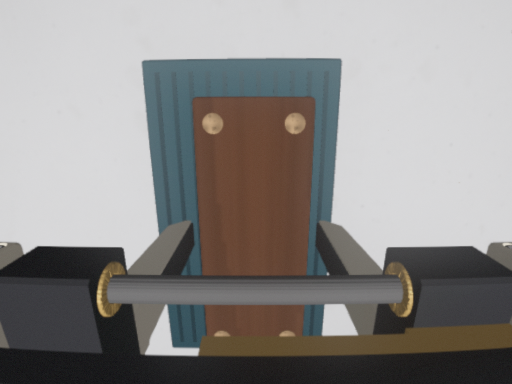

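>>> carry_out([
  [[0,0,0,0,78],[0,0,0,0,73],[0,0,0,0,68],[0,0,0,0,66],[0,0,0,0,66],[0,0,-0.2,0,66],[0,0,-0.4,0,66],[0,0,-0.7,0,66],[0,0,-1,0,66],[0,0,-1.4,0,66],[0,0,-1.9,0,66],[0,0,-2.4,0,66],[0,0,-3,0,66],[0,0,-3,0,66]],
], newtons=12)

```text
t: 21.7
tool_pos: [526.3, -339.4, 60.1]
tcp_rot: [0.0, 0.998, -0.065, 0.001]
force: [0.5, -0.6, -1.9]
width: 65.9
```

```bash
python3 - <<'E'
from h import *
s,o=snap('scene','s23'); snap('wrist','w23'); to((526,-339,130),-97.4)
im=s['color'][235:345,160:300]; cv2.imwrite('pics/c27.png',cv2.resize(im,None,fx=5,fy=5,interpolation=cv2.INTER_CUBIC))
E
```

```text
shift cm [-0.   -0.01 -7.06] turn -0.0 | pos [ 526.  -339.2   59.4] tooly -97.4 w 66.0 F [ 0.6  0.5 -2. ] t 21.8
```

View pics/c27.png

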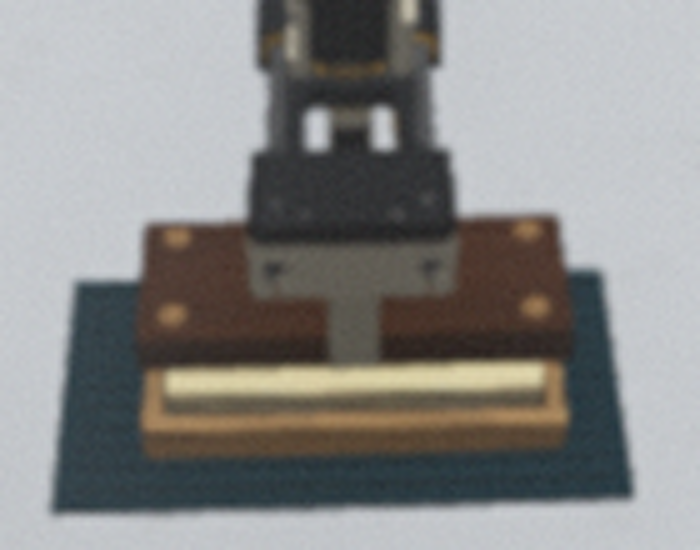

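```bash
python3 - <<'E'
from h import *
to((545,-172,110),-97.4)
E
```

```text
shift cm [ -0.27 -16.82  -5.07] turn -0.0 | pos [ 526.  -339.2   59.4] tooly -97.4 w 66.0 F [ 0.6  0.5 -2. ] t 21.8
```

>>> carry_out([
  [[0,0,-1.5,0,66],[0,0,-3,0,66],[0,0,-4.5,0,66],[0,-2,-5,0,66],[0,-5,-5,0,66],[0,-8,-5,0,66],[0,-11,-5,0,66],[0,-14,-5,0,66],[0,-16,-4,0,66],[0,-17,-2,0,66],[0,-17,0,0,66],[0,-17,2,0,66],[0,-17,3.5,0,66],[0,-17,4.4,0,66],[0,-17,4.7,0,66],[0,-17,4.7,0,66]],
])

```text
t: 23.4
tool_pos: [548.0, -170.7, 12.5]
tcp_rot: [0.0, 0.998, -0.065, 0.0]
force: [-0.3, -0.0, -1.3]
width: 65.7
```

```bash
python3 - <<'E'
from h import *
s,o=snap('scene','s24'); snap('wrist','w24'); to((545,-172,6),-97.4)
im=s['color'][180:345,130:320]; cv2.imwrite('pics/c28.png',cv2.resize(im,None,fx=3.6,fy=3.6,interpolation=cv2.INTER_CUBIC))
E
```

```text
shift cm [-0.31  0.17  0.69] turn -0.0 | pos [ 548.3 -170.7   12.9] tooly -97.41 w 65.7 F [-0.6 -0.1 -1.5] t 23.5
```

View pics/c28.png

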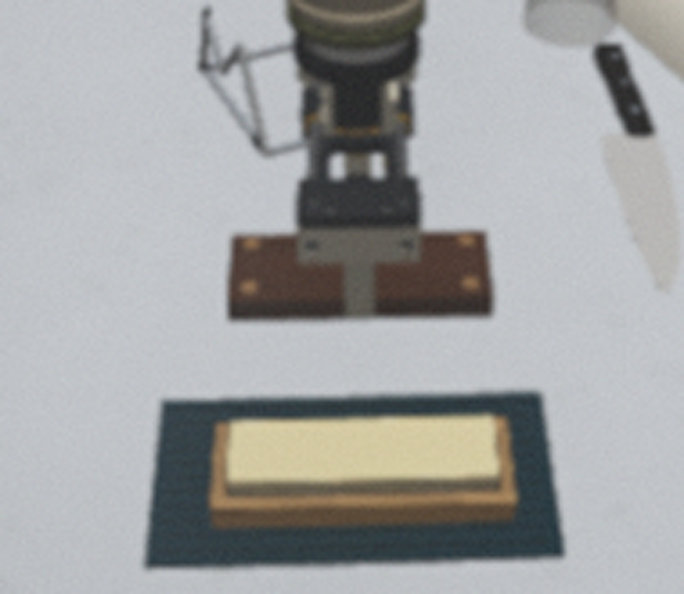

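Held 1.5 N, still hanging; lower gently until it touches.

>>> carry_out([
  [[0,0,0.2,0,66],[0,0,0.4,0,66],[0,0,0.55,0,66],[0,0,0.65,0,66],[0,0,0.65,0,66]],
])

```text
t: 24.0
tool_pos: [547.8, -170.5, 5.5]
tcp_rot: [-0.0, 0.998, -0.065, -0.0]
force: [0.4, -1.2, -1.3]
width: 65.6
```

>>> carry_out([
  [[0,0,0.1,0,66],[0,0,0.2,0,66],[0,0,0.2,0,66]],
])

```text
t: 24.3
tool_pos: [548.0, -170.6, 4.7]
tcp_rot: [0.0, 0.998, -0.064, 0.0]
force: [-2.1, 1.5, 12.8]
width: 65.8
```

Contact (+12.8 N). Ease off slightly, open gently, rise.

>>> carry_out([
  [[0,0,-0.1,0,66],[0,0,-0.1,0,72],[0,0,-0.1,0,80],[0,0,-0.1,0,88],[0,0,-0.1,0,90],[0,0,-1,0,90],[0,0,-3,0,90],[0,0,-6,0,90],[0,0,-10,0,90],[0,0,-14,0,90],[0,0,-18,0,90],[0,0,-18,0,90]],
])

```text
t: 25.5
tool_pos: [550.2, -171.3, 189.3]
tcp_rot: [0.001, 0.998, -0.065, 0.004]
force: [0.1, -0.7, 1.0]
width: 84.1
```

```bash
python3 - <<'E'
from h import *
s,o=snap('scene','s25'); tt,_=snap('top','t25'); to((545,-172,6),-97.4)
im=s['color'][120:345,130:320]; cv2.imwrite('pics/c29.png',cv2.resize(im,None,fx=2.6,fy=2.6,interpolation=cv2.INTER_CUBIC))
cv2.imwrite('pics/c30.png',cv2.resize(tt['color'][150:310,90:430],None,fx=2.3,fy=2.3,interpolation=cv2.INTER_CUBIC))
E
```

```text
shift cm [-0.33  0.17 17.89] turn -0.0 | pos [ 548.1 -170.6  184.9] tooly -97.41 w 83.5 F [-0.4 -0.6 -1.1] t 25.6
```

View pics/c29.png

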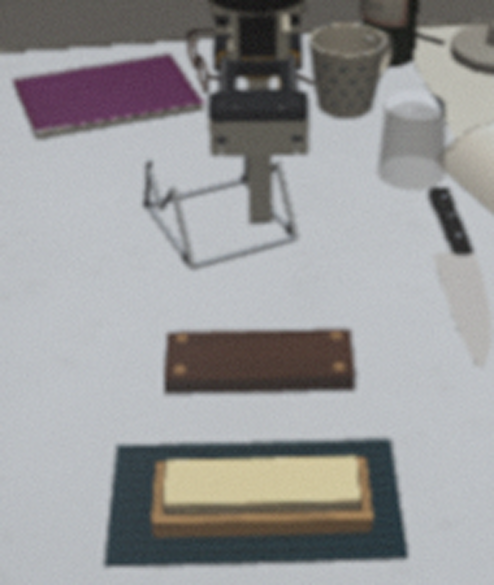

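View pics/c30.png

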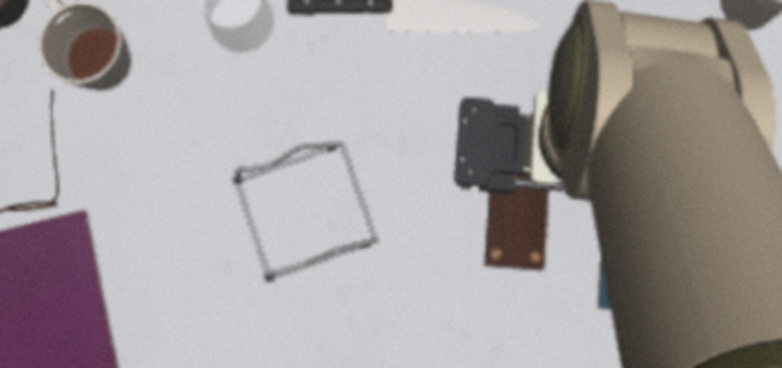

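```bash
python3 - <<'E'
from h import *
S=load('s25'); f=lambda p:(p[0]/2.6+130,p[1]/2.6+120)
a,b=[onz(*S,f(p),5) for p in [(153,536),(373,530)]]
d=b-a;u=d/np.linalg.norm(d);n=np.array([-u[1],u[0],0]);c=(a+b)/2+33*n
print('len',np.linalg.norm(d),'yaw',np.degrees(np.arctan2(d[1],d[0])),'lid c',c)
m=[onz(*S,f(p),4) for p in [(118,446),(391,440),(407,557),(106,563)]];print('mat',np.mean(m,0), np.linalg.norm((c-np.mean(m,0))[:2]))
# cream top at z=4+8+22
hsv=cv2.cvtColor(S[0]['color'],cv2.COLOR_BGR2HSV)
k=[(165,459),(358,456),(360,499),(165,506)]; w=[onz(*S,f(p),34) for p in k]; print('stone',np.mean(w,0),np.linalg.norm(w[1]-w[0]),np.linalg.norm(w[3]-w[0]))
e=[onz(*S,f(p),19.5) for p in [(168,333),(350,331),(353,376),(167,380)]]; print('bottom',np.mean(e,0),np.linalg.norm(e[1]-e[0]),np.linalg.norm(e[3]-e[0]))
E
```

```text
len 169.04968725202968 yaw -7.04526459394651 lid c [ 528.40184649 -337.30150837    5.        ]
mat [ 523.81749038 -332.6842185     4.        ] 6.506587946088717
stone [ 527.93128838 -341.46407921   34.        ] 152.0402137393048 50.31349267544635
bottom [ 549.47274306 -174.52307243   19.5       ] 165.61202484301347 64.90131899014506
```

```bash
python3 -c "
from h import *
print(arm.close_job())"
```

```text
the job is handed in; nothing more can be done
None
```

The job is handed in at about 25.6 s of the 59 s allowed. The stone lies cream side up, seated in the lid on the mat, and the dark bottom half is on the bare worktop.

**How it was done:** The moves could not tilt the tool. I pinched the upper side of the box, so the jaws stood it upright as it came off the stand. I set it on its long side on the mat, tipped it over the lid's lower edge between the fingers, and lowered it flat on its lid. Then I lifted the bottom half off and set it down to the left of the mat.

**Last checks, from the images after release:**
- **Lid:** 6.5 mm from the mat centre, long side at -7.0°. The mat was measured at about -7.4° at the start.
- **Stone:** cream side up. Its top edges measure about 152 x 50 mm at the height it should have when seated, against the true 150 x 47 mm.
- **Bottom half:** about 160 mm from the lid, clear of the mat. It looks flat and measures about 166 x 65 mm at its proper height.
- **Mug:** looks unmoved in the pictures; I did not measure it.

**What went wrong on the way:**
- The first attempt to push the box upright on the stand was blocked by its hooks and only forced the jaws open. I backed off and lifted along the slope instead.
- While tipping, one fingertip pressed on the bottom half and opened the box as a wedge. I backed off, the box closed again, and the stone stayed between the halves. I did not measure how far the stone moved in the lid at that moment.
- The bottom half met the worktop with about 13 N before I eased off and let go.

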